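Weigh a gearmotor on the beam balance

ROBOT

A 7-joint arm with a two-finger parallel gripper is mounted at the origin on the work surface. World frame = base frame: x ahead of the robot, y to its left, z up, the work surface at z = 0. Lengths are in m, angles in rad, forces in N, time in s.
With the tool pointing down it reaches from about 0.4 to 0.875 m from the base axis. Payload 19.3 kg.
Tool frame: the origin (TCP) lies at the very end of the fingers, on their centre line; the grasp point (between the pads) lies bot.pinch_z behind it (bot.pinch_z is the distance from the TCP to the grasp point, in m); z points along the fingers, y is the line along which they close (so a half turn about z gives the same grasp; the last joint's range is limited). The gripper opens to 85 mm and grips with 20 to 120 N. Pads are 22 mm wide; open, the fingers measure 114 mm over their backs; the gripper's body (76 mm by 85 mm) begins 54 mm behind the grasp point. The pads swing forward as they close: fully open they stand 13 mm farther back than shut.
Start: joints at [1.272, 0.521, -0.036, 1.599, 0.021, 1.021, -0.113], TCP at [0.142, -0.609, 0.231] pointing down, gripper open.
Joint ranges: [-2.91, 2.91], [-0.3, 2.13], [-1.5, 1.42], [0.17, 2.43], [-1.26, 4.41], [0.16, 1.93], [-2.52, 2.52]. Speed limits (rad/s): [1.89, 1.89, 2.39, 2.39, 3.01, 3.01, 3.01].

INTERFACE

Orientations are given as [roll, pitch, yaw] about the fixed x, y, z axes, in that order (R = Rz(yaw) Ry(pitch) Rx(roll)).
In Python, from workcell import bot, grab_frame, ticket gives the robot as it stands.
- The arm moves only by the tool arm_command, never from a script. Its argument "commands" is a list of rows, each a list of 3 entries, a list of its own where there are three numbers: the shift along the world's x, y, z in mm, then the turn about the world's z in rad, then the gripper command: -1 is fully open, 1 is shut, values between are in proportion. In form: [[[tx, ty, tz], roll, fingers], ...]. A call has 1 to 20 rows; each row shifts and turns the commanded pose from where the row before left it; what a row does not reach is not made up. A row lasts 1/10 s, in which the tool goes at most 50 mm and 8.59 degrees, less where a joint would pass 70% of its speed; a pose out of reach is approached as far as the arm can. A call with a gripper value outside its range is refused whole. The fingers move at their own pace and stop on an object; "newtons" is the grip in N (left out, the last holds). Time passes only in rows, so rows that do not move let the fingers close. It gives the time, the measured TCP pose, the force, the opening and the grip force at its end, in the units of the state.
- bot.observe(): the state, without advancing time (a new reading comes with each control period).
- grab_frame(name): name is "scene" or "top" or "wrist"; returns a dict with "image" (420x560x3 uint8, red, green, blue), "vertical_fov" (degrees; the focal length in pixels is half the picture's height over the tangent of half this angle, whatever the lens; pixels are square), "cx", "cy" (the principal point, pixels), "R" (3x3) and "t" (3): a world point X has camera coordinates R X + t. Camera axes: x right, y down, z forward; pixel columns grow to the right and rows downward; lengths in m; the calibration is good to about 2 mm. A picture is of the moment at which its call begins. There is no depth.
- ticket.job_done(): hands the job in; it is judged then, once.
The state is a dict: "clock": time; "qpos": joint angles; "qd": joint speeds; "joint_efforts": joint torques, N m; "position": TCP position; "tool_rot": TCP orientation; "force": force on the tool from outside, world axes, zero at the start; "moment": the same for the moment, N m; "grip_width": finger opening in m; "finger_force": force on a finger pad.
Only numpy, scipy, OpenCV 4.12 (cv2) and the standard library are available. Lean on these libraries where they do the work, as an engineer would, in place of code of your own. Each camera call takes 0.05 s, during which the arm holds its last target. There are 200 camera calls.

TASK

Set the gearmotor down gently on the balance's pan, standing on its bracket foot and fully inside the rim. Then push the sliding weight along the beam by its upright stem, with light nudges and never clamping it or ramming it, until the beam rests level by itself with its tip midway between the two index pins, hands off. Leave the wheel, the jar and the screwdriver where they are, and do not lean on the pan.

Things in the scene. Friction and masses are not known exactly. Their poses are not given: they have to be found in the camera images.
- balance: Fixed beam balance: grey base 90 x 400 x 18 mm (local y -175 to +225), two cheeks with the beam's pivot. Origin on the bench under the pivot, which is 100 mm high. Local x is the pivot axis; the beam lies along local y: pan on the -y side, sliding weight on the +y side. Nothing of the stand rises over 115 mm. Turned up to 0.25 rad about the vertical.
- index (a point): On the stand: the point midway between the two thin index pins, at pivot height, 208 mm from the pivot on the +y side, just past the level beam's tip. The pins are 10 mm over and under it, on a post 26 mm wide whose top is 114 mm over the bench.
- beam (a joint): Beam tilt, rad: 0 level, positive with the pan low and the tip up, rubber stops near -0.08 and 0.08. Bar 10 mm wide, 14 mm high, from y = -130 to the tip at +200 mm. A light spring and damper at the pivot: near balance it tilts about 10 mrad per mm the sliding weight is off (too far out: tip low, negative) and settles in 1.5 s. It reads true only untouched: a push on the stem tilts it too.
- poise: The sliding weight, 300 g: dark steel block 36 x 36 x 30 mm threaded on the beam, its top 13 mm over the origin (in the block, on the beam's centre line). Slides along the beam from 35 to 170 mm from the pivot, drag about 1.2 N, stays where left, starts near the inner end; rises and falls with the beam. Keep the hand's force on it under 20 N, so do not grip it.
- stem (a point): Point 43 mm over the sliding weight's origin: the middle of its upright round steel stem, 14 mm in diameter, 60 mm long from the block's top up. The weight is pushed along the beam by this stem, e.g. with the fingers standing loosely on both sides of it.
- pan: Aluminium tray 110 mm (local x) by 100 mm (local y) outside, wall 3 mm. Origin on the beam's centre line, 110 mm from the pivot; tray floor 28 mm over it, rim top 34 mm over it. Stays horizontal; where the load stands on it does not matter. Moves 9 mm up and down with the beam, giving way at 1 to 2 N when empty. Bare beam and pan balance: level when 300 g x weight's distance = load x 110 mm.
- motor: The load: gearmotor, a metal cylinder 37 mm in diameter (local x -36 to +27 mm), axis along local x, 23.5 mm high, on an L bracket: foot 60 x 40 x 4 mm, end plate 44 mm high at x = 28 mm; thin shaft to x = 45 mm. 180 to 420 g, differs from start to start. Origin at the centre of the foot's underside. Grasp across the cylinder (fingers closing along local y).
- wheel: Bystander: black roller wheel lying flat, 60 mm in diameter, 32 mm high; origin at the centre of its underside.
- jar: Bystander: white plastic jar with a black lid, 54 mm in diameter, 65 mm high; origin at the centre of its underside.
- driver: Bystander: screwdriver with a black handle lying on the bench along its local x.
Things that resemble listed ones, but are neither listed nor needed, are in the scene too. What is shaped like the motor but orange is not meant.

How it is judged:
On the way, in this order (a step that is already met when the one before it is completed fails the run):
1. the gearmotor stands on its foot in the pan, let go (x of motor in the frame of pan between -0.04 and 0.04 m and y of motor in the frame of pan between -0.04 and 0.04 m and z of motor in the frame of pan between 0.022 and 0.032 m and angle between motor's own z axis and vertical below 0.1 rad and contact force between the fingers and motor below 0.1 N), for 0.2 s.
2. the beam rests level with the hand off the sliding weight (value of joint beam between -0.03 and 0.03 rad and contact force between each of the arm, the fingers and poise below 0.1 N), for 0.3 s.
At the end, for the whole second after the job is handed in: The gearmotor stands upright (within 0.1 rad) and at rest on the pan's floor, its centre within 40 mm of the pan's middle each way, and the beam rests level within 0.03 rad (tip within 6 mm of midway between the pins), hands off (x of motor in the frame of pan between -0.04 and 0.04 m and y of motor in the frame of pan between -0.04 and 0.04 m and z of motor in the frame of pan between 0.022 and 0.032 m and angle between motor's own z axis and vertical below 0.1 rad and linear speed of motor below 0.02 m/s and value of joint beam between -0.03 and 0.03 rad and velocity of joint beam between -0.05 and 0.05 rad/s); the robot touches nothing.
It fails at once if the gearmotor is pressed on the pan with more than 25 N, or is dropped from more than about 10 mm (moves faster than 0.45 m/s out of the hand) (contact force between motor and pan above 25 N or (linear speed of motor above 0.45 m/s and contact force between the fingers and motor below 0.1 N)).
It fails at once if the hand clamps or rams the sliding weight with more than 20 N (contact force between the fingers and poise above 20 N).
It fails at once if the hand leans on the pan with more than 10 N (contact force between the fingers and pan above 10 N).
It fails at once if the wheel, the jar or the screwdriver is moved more than 30 mm (distance of any of wheel, jar, driver from where it was at the start of the episode above 0.03 m).
It also fails if it takes over 72 s, if anything falls off the work surface, if the arm or the gripper's body presses on something with over 40 N, if the wrist force passes 120 N, or if a joint passes its speed limit or range.

## Working session

There is one attempt and no reset: what is moved stays moved. The work goes in short steps, Python scripts to look and compute and a tool call to move; the robot and the scene stay as the last step left them, time stands still between calls to the robot, and variables do not carry over. Pictures are saved under pics/ and viewed, at most 10 in all, crops included, and the job is handed in when it is done.

Besides the shell and the picture viewer there is one more tool, called after "Call:" by a JSON object that holds its "method" and its "body". arm_command: Moves the arm, as the interface text tells. Its arguments: {"type":"object","properties":{"commands":{"type":"array"},"newtons":{"type":"number"}},"required":["commands"]}

```bash
ls; mkdir -p pics; cat > h.py <<'E'
import numpy as np, cv2
from workcell import bot, grab_frame, ticket
def look(n,save=None):
    f=grab_frame(n); 
    if save: cv2.imwrite(f'pics/{save}.png',cv2.cvtColor(f['image'],cv2.COLOR_RGB2BGR))
    return f
def fl(f): return 210/np.tan(np.radians(f['vertical_fov'])/2)
def ray(f,u,v,z):
    R,t=np.array(f['R']),np.array(f['t']); c=-R.T@t
    d=R.T@np.array([(u-f['cx'])/fl(f),(v-f['cy'])/fl(f),1]); return c+d*(z-c[2])/d[2]
def proj(f,X):
    p=np.array(f['R'])@np.array(X)+np.array(f['t']); return p[:2]/p[2]*fl(f)+[f['cx'],f['cy']]
E
python3 - <<'E'
from h import *
import pickle
F={n:look(n) for n in('scene','top')}
pickle.dump(F,open('F.pkl','wb'))
for n,f in F.items(): print(n,f['vertical_fov'],f['cx'],f['cy'],-np.array(f['R']).T@f['t'])
im=np.hstack([F['top']['image'],F['scene']['image']])
for n in F: cv2.imwrite(f'pics/{n}0.png',cv2.resize(cv2.cvtColor(F[n]['image'],cv2.COLOR_RGB2BGR),(800,600),interpolation=cv2.INTER_CUBIC))
s=bot.observe();print(s,bot.pinch_z)
E
```

```text
pics
scene 47.58849166430084 277.9249724253668 213.40730222894857 [0.88678229 0.64935243 0.9895215 ]
top 50.115117948989194 282.95030838481927 222.0539502573438 [0.42020909 0.00761999 1.29965508]
{'clock': 0.1, 'qpos': array([ 1.2717941 ,  0.5219928 , -0.03633186,  1.59996669,  0.02117045,
        1.02107644, -0.11280915]), 'qd': array([ 8.99490478e-05, -1.18877083e-03,  3.65076638e-04,  3.87113690e-04,
        4.80564871e-04, -1.62022595e-05,  7.80530082e-04]), 'joint_efforts': array([ 2.80937646e-03, -9.28486276e+01,  1.98355079e+00, -3.70529294e+01,
        1.81303010e-02,  5.29990095e-03, -5.75616832e-05]), 'position': array([ 0.14166381, -0.60841544,  0.23075368]), 'tool_rot': array([-3.14053391e+00,  4.64416447e-05,  2.28770797e-01]), 'force': array([-0.07349941, -0.14459102, -0.58705209]), 'moment': array([ 0.01604914, -0.02189238, -0.03986025]), 'finger_force': 0.0, 'grip_width': 0.08542923634815905} 0.0187
```

View pics/top0.png

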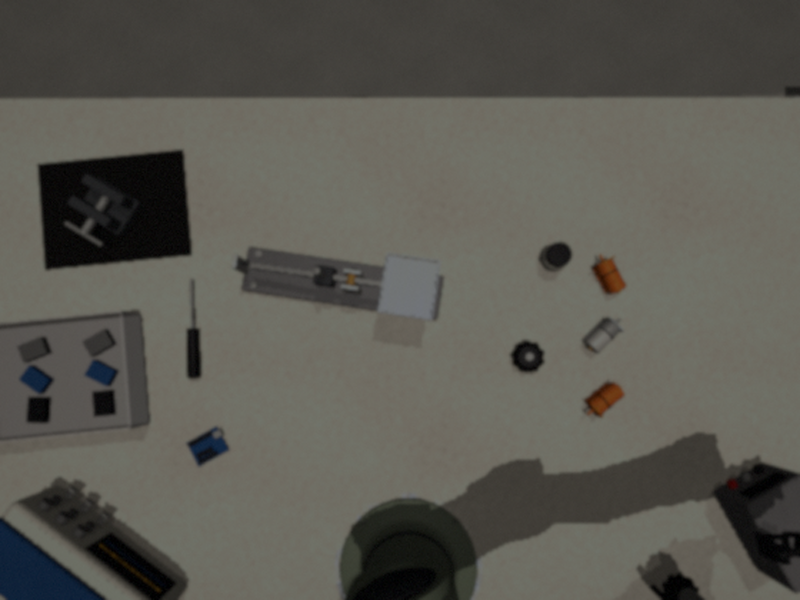

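View pics/scene0.png

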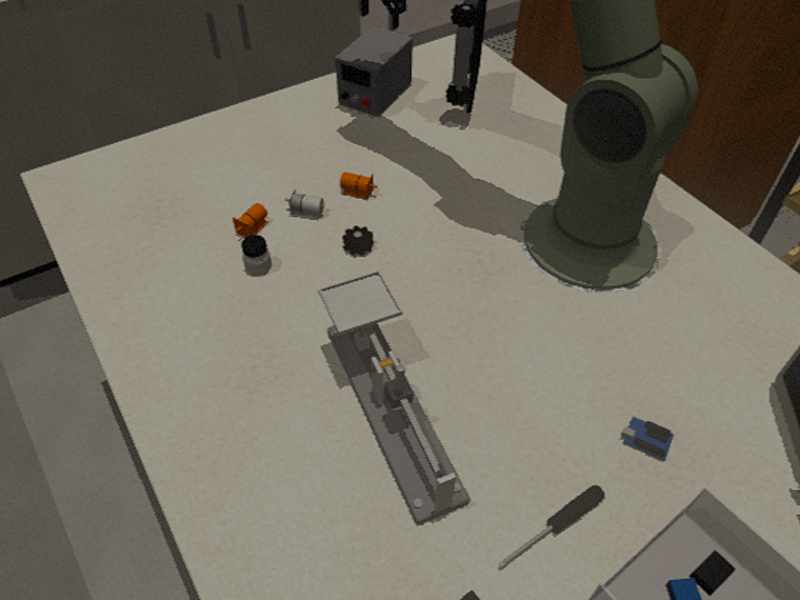

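The top view shows the silver motor at about (602,335), pan at (410,288), poise at (325,276) and index post at (243,264), in 800x600 pixels. The wheel is at (528,356) and the jar at (556,255). Both orange decoys flank the motor.

```bash
python3 - <<'E'
from h import *
import pickle
F=pickle.load(open('F.pkl','rb')); f=F['top']; im=f['image']
hsv=cv2.cvtColor(im,cv2.COLOR_RGB2HSV)
# crops for viewing
a=im[205:260,385:460]; b=im[160:245,155:320]
A=cv2.resize(a,None,fx=5,fy=5,interpolation=cv2.INTER_CUBIC);B=cv2.resize(b,None,fx=4.5,fy=4.5,interpolation=cv2.INTER_CUBIC)
g=np.zeros((A.shape[0]+B.shape[0]-80,max(A.shape[1],B.shape[1]),3),np.uint8)
g=np.zeros((A.shape[0]+B.shape[0],max(A.shape[1],B.shape[1]),3),np.uint8)
g[:A.shape[0],:A.shape[1]]=A;g[A.shape[0]:,:B.shape[1]]=B
g=np.clip(g.astype(float)*1.5,0,255).astype(np.uint8)
g=cv2.resize(g,None,fx=590/g.shape[0],fy=590/g.shape[0]) ; print(g.shape)
cv2.imwrite('pics/crop1.png',g[:,:,::-1])
# saturation-based mask: bench warm, aluminium blue-ish
d=im.astype(int)
m=((d[...,0]-d[...,2])<6)&(d[...,1]>70)
n,l,st,c=cv2.connectedComponentsWithStats(m.astype(np.uint8))
for i in range(1,n):
  if st[i,4]>60: 
    r=cv2.minAreaRect(np.argwhere(l==i)[:,::-1].astype(np.float32)); print(st[i],c[i],r)
for p in [(285,201),(421,234)]: print(ray(f,*p,0.14))
E
```

```text
(590, 666, 3)
[ 250  177   59   47 1843] [285.54801953 200.20564297] ((279.5, 199.0), (58.97270584106445, 43.133514404296875), 8.130102157592773)
[192 186  29   8  83] [205.91566265 189.08433735] ((205.91746520996094, 189.44935607910156), (28.327882766723633, 5.327721118927002), 4.969740867614746)
[ 57 247  24  26  66] [ 65.45454545 262.96969697] ((66.21009063720703, 262.5669860839844), (29.81336784362793, 14.007142066955566), 46.7357063293457)
[234 382   7  37 120] [236.925 399.575] ((237.0, 400.0), (36.0, 6.0), 90.0)
[329 390   9  30 111] [333.86486486 404.66666667] ((333.76605224609375, 404.7201232910156), (5.183071136474609, 29.770532608032227), 9.865806579589844)
[0.54123691 0.0006141  0.14      ]
[ 0.45536623 -0.35060183  0.14      ]
```

View pics/crop1.png

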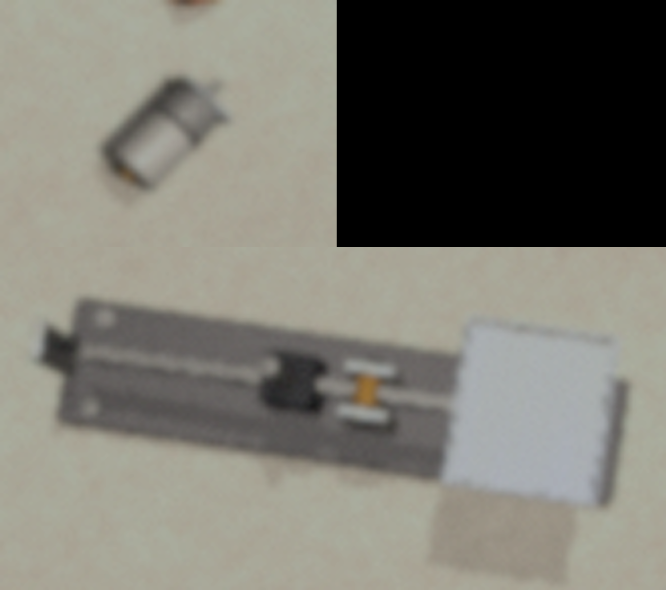

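The crop shows the motor cylinder axis running from (127,170) to (197,103) with the end plate at the upper right. The beam runs from the pan (530,410) to the post (50,345), so the balance yaw is about -0.135. I'll move above the motor for a close look.

Call:
{"method": "arm_command", "body": {"commands": [[[26, 18, 0], -0.08, -1], [[26, 18, 0], -0.08, -1], [[26, 18, 0], -0.08, -1], [[26, 18, 0], -0.08, -1], [[26, 18, 0], -0.08, -1], [[26, 18, 0], -0.08, -1], [[26, 18, 0], -0.08, -1], [[26, 18, 0], -0.08, -1], [[26, 18, 0], -0.08, -1], [[26, 18, 0], -0.08, -1], [[26, 18, 0], -0.08, -1], [[26, 18, 0], -0.08, -1], [[0, 0, 0], -0.05, -1], [[0, 0, 0], 0, -1], [[0, 0, 0], 0, -1]], "newtons": 30}}

```text
clock: 1.6
position: [0.4531, -0.393, 0.2311]
tool_rot: [3.141, 0.0, -0.78]
force: [-0.5, -0.5, -0.8]
grip_width: 0.0854
finger_force: 0.0
```

```bash
python3 - <<'E'
from h import *
import pickle
w=look('wrist','w1'); pickle.dump(w,open('w1.pkl','wb'))
F=pickle.load(open('F.pkl','rb'));f=F['top']
s=bot.observe();print(s['position'],s['tool_rot'],s['grip_width'],s['force'])
k=4.49
M=ray(f,385+161/k,205+133/k,0.04);print('motor',M,proj(w,M))
kb=4.5*.898
B=lambda u,v,z:ray(f,155+u/kb,160+(v-247)/kb,z)
print('pan',B(532,411,.143),'poise',B(294,381,.11),'pivot',B(367,392,.11),'post',B(60,347,.114))
E
```

```text
[ 0.45304172 -0.39324076  0.23120595] [ 3.14124762e+00  2.37753637e-04 -7.80705852e-01] 0.08555059932876174 [-0.18894928 -0.74184451  0.47100537]
motor [ 0.45665468 -0.38105997  0.04      ] [271.73536487 188.34398366]
pan [ 0.54200127 -0.00363814  0.143     ] poise [0.56544163 0.1528132  0.11      ] pivot [0.55812409 0.1046973  0.11      ] post [0.58752588 0.30621909 0.114     ]
```

View pics/w1.png

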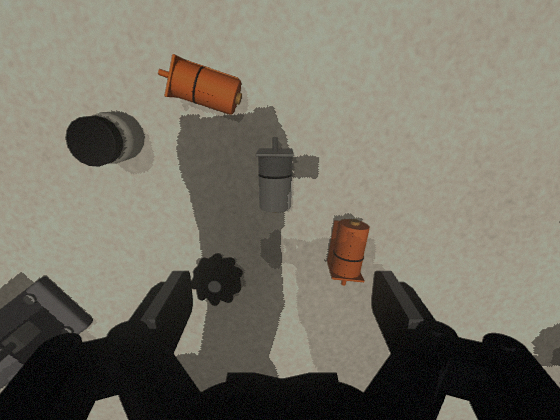

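The close view shows the grey motor in the arm's shadow. The end plate top is at about (276,151), the cylinder's rear end at (275,211) and the shaft at (276,140), so it is well aligned with the tool.

```bash
python3 - <<'E'
from h import *
import pickle
w=pickle.load(open('w1.pkl','rb'))
p=ray(w,276,151,.044);r=ray(w,275.3,211,.0235);q=ray(w,275.5,211,.042)
print('cam',-np.array(w['R']).T@w['t'],p,r,q)
d=(p-r)[:2];L=np.hypot(*d);print('len',L,'yaw',np.arctan2(d[1],d[0]),'origin est',p[:2]-d/L*.028, r[:2]+d/L*.036)
a=ray(w,260,190,.0235);b=ray(w,292,190,.0235);print('diam',np.linalg.norm(a-b),(a+b)/2)
# cylinder edges fit
g=cv2.cvtColor(w['image'],cv2.COLOR_RGB2GRAY).astype(int)
for v in (160,170,185,195,205): print(v,g[v,252:304:2])
E
```

```text
cam [ 0.51135002 -0.45093125  0.37457066] [ 0.48237444 -0.41358141  0.044     ] [ 0.43167457 -0.36102856  0.0235    ] [ 0.43571619 -0.36592436  0.042     ]
len 0.0730224601826412 yaw -0.8033423528369176 origin est [ 0.4629339  -0.39343035] [ 0.45666956 -0.38693706]
diam 0.036823173998267 [ 0.4491203  -0.37969989  0.0235    ]
160 [86 82 83 66 53 60 63 62 68 64 67 68 66 67 62 64 62 61 64 53 62 70 74 90
 87 88]
170 [ 84  85  90  75  57  57  65  63  63  62  65  65  63  60  67  62  65  60
  53  53 103  86  88  86  86  90]
185 [ 90  92  92  85  66  70  79  81  82  82  84  81  84  78  85  82  79  71
  72  62 133 147 153 150 150 152]
195 [ 81  85  85  86  72  76  76  79  77  83  81  83  83  82  82  78  74  67
 108  86 132 153 150 150 153 154]
205 [ 86  84  86  88  68  76  77  78  79  83  84  83  77  76  83  79  72  70
  97  81 151 150 148 153 152 154]
```

Call:
{"method": "arm_command", "body": {"commands": [[[6, 3, -30], -0.01, -1], [[0, 0, -40], 0, -1], [[0, 0, -40], 0, -1], [[0, 0, -40], 0, -1], [[0, 0, -35], 0, -1], [[0, 0, -25], 0, -1], [[0, 0, -16], 0, -1], [[0, 0, 0], 0, -1], [[0, 0, 0], 0, 0], [[0, 0, 0], 0, 1], [[0, 0, 0], 0, 1], [[0, 0, 0], 0, 1], [[0, 0, 0], 0, 1], [[0, 0, 0], 0, 1], [[0, 0, 0], 0, 1], [[0, 0, 0], 0, 1]], "newtons": 40}}

```text
clock: 3.25
position: [0.4602, -0.3901, 0.0065]
tool_rot: [-3.141, -0.001, -0.791]
force: [-2.2, 1.5, 10.7]
grip_width: 0.0352
finger_force: 38.8
```

Call:
{"method": "arm_command", "body": {"commands": [[[0, 0, 5], 0, 1], [[0, 0, 15], 0, 1], [[0, 0, 30], 0, 1], [[0, 0, 40], 0, 1], [[0, 0, 45], 0, 1], [[0, 0, 45], 0, 1], [[0, 0, 30], 0.05, 1], [[4, 20, 10], 0.06, 1], [[7, 35, 0], 0.06, 1], [[7, 35, 0], 0.06, 1], [[7, 35, 0], 0.06, 1], [[7, 35, 0], 0.06, 1], [[7, 35, 0], 0.06, 1], [[7, 35, 0], 0.06, 1], [[7, 35, 0], 0.06, 1], [[7, 35, 0], 0.06, 1], [[7, 35, 0], 0.055, 1], [[5, 25, 0], 0, 1], [[0, 0, 0], 0, 1], [[0, 0, 0], 0, 1]]}}

```text
clock: 5.25
position: [0.5313, -0.0293, 0.2256]
tool_rot: [3.141, 0.0, -0.145]
force: [-1.1, -1.1, -3.6]
grip_width: 0.0354
finger_force: 40.6
```

```bash
python3 - <<'E'
from h import *
import pickle
w=look('wrist','w2'); sc=look('scene')
pickle.dump((w,sc),open('w2.pkl','wb'))
s=bot.observe();print(s['position'],s['tool_rot'],s['grip_width'],s['force'],s['finger_force'])
c=cv2.resize(sc['image'][60:250,180:380],None,fx=1.99,fy=2.1)
g=np.hstack([cv2.resize(w['image'],(400,300)),cv2.resize(c,(400,399))[:300]]) if 0 else w['image']
for X in [(.542,-.0036,.143),(.536,-.003,.137)]: print(proj(w,X))
E
```

```text
[ 0.5313069  -0.03051473  0.22550073] [ 3.14109138e+00  5.53545037e-05 -1.47022243e-01] 0.0353382531632187 [ 0.6669838   0.54089145 -2.26602391] 40.58317869901657
[245.99491085 208.50727011]
[247.45806108 213.41672713]
```

View pics/w2.png

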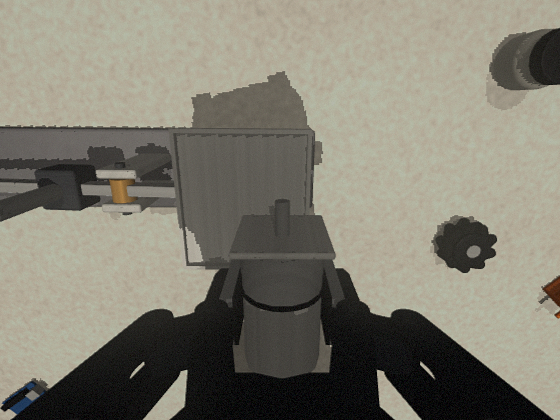

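The motor is held firmly upright and aligned. The pan rim corners are at (175,134), (312,130) and (187,266), and the beam is on the left.

```bash
python3 - <<'E'
from h import *
import pickle
w,sc=pickle.load(open('w2.pkl','rb'))
P=[ray(w,u,v,.143)[:2] for u,v in [(175,134),(312,130),(187,266)]]
print(P,np.linalg.norm(P[0]-P[1]),np.linalg.norm(P[0]-P[2]),'centre',(P[1]+P[2])/2)
for a,b in((1,0),(2,0)):
  d=P[b]-P[a];print(np.arctan2(d[1],d[0]))
E
```

```text
[array([0.60329626, 0.03561692]), array([ 0.59206506, -0.05956761]), array([0.50093121, 0.05218836])] 0.09584484090859095 0.103697716461946 centre [ 0.54649813 -0.00368962]
1.453345404330004
-0.16049335947359994
```

Call:
{"method": "arm_command", "body": {"commands": [[[3, 13, 0], 0, 1], [[3, 14, 0], 0, 1], [[1, 0, -20], 0, 1], [[0, 0, -25], 0, 1], [[0, 0, -20], 0, 1], [[0, 0, -8], 0, 1], [[0, 0, 0], 0, 1], [[0, 0, 0], 0, 1]]}}

```text
clock: 6.15
position: [0.5392, -0.0024, 0.153]
tool_rot: [-3.141, -0.001, -0.146]
force: [0.4, 0.5, -2.8]
grip_width: 0.0353
finger_force: 40.6
```

```bash
python3 - <<'E'
from h import *
s=bot.observe();print(s['position'],s['tool_rot'],s['grip_width'],s['force'],s['finger_force'])
sc=look('scene'); c=sc['image'][170:300,210:350]
cv2.imwrite('pics/s2.png',cv2.resize(c,None,fx=4.2,fy=4.2,interpolation=cv2.INTER_CUBIC)[:,:,::-1])
E
```

```text
[ 0.53919424 -0.00240807  0.15302166] [-3.14131791e+00 -7.41769259e-04 -1.46173390e-01] 0.03533660243261075 [ 0.40790438  0.52408606 -2.84220396] 40.598279535770416
```

View pics/s2.png

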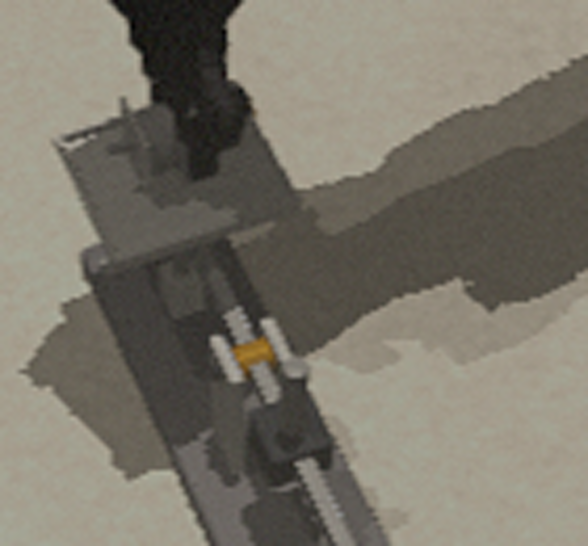

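The motor hangs just above the pan with its shaft toward the far left edge, inside the rim region. I'll lower it slowly.

Call:
{"method": "arm_command", "body": {"commands": [[[0, 0, -3], 0, 1], [[0, 0, -3], 0, 1], [[0, 0, -3], 0, 1], [[0, 0, -2], 0, 1], [[0, 0, -2], 0, 1], [[0, 0, -2], 0, 1], [[0, 0, -2], 0, 1], [[0, 0, -2], 0, 1], [[0, 0, 0], 0, 1], [[0, 0, 0], 0, 1], [[0, 0, 0], 0, 1]]}}

```text
clock: 7.3
position: [0.5387, -0.0027, 0.1333]
tool_rot: [-3.142, 0.0, -0.146]
force: [-0.7, -0.3, 0.2]
grip_width: 0.0354
finger_force: 40.8
```

Call:
{"method": "arm_command", "body": {"commands": [[[0, 0, -2], 0, 1], [[0, 0, -2], 0, 1], [[0, 0, -1], 0, 1], [[0, 0, 0], 0, 1], [[0, 0, 0], 0, 1]]}}

```text
clock: 7.8
position: [0.5388, -0.0026, 0.1283]
tool_rot: [-3.141, -0.0, -0.146]
force: [0.2, 0.9, -1.2]
grip_width: 0.0353
finger_force: 40.7
```

```bash
python3 - <<'E'
from h import *
for i in range(3):
  f=look('scene',None); s=bot.observe();print(s['position'],s['force'])
E
```

```text
[ 0.53871708 -0.00264306  0.12829882] [-0.43991207  1.21655469 -1.13983782]
[ 0.53876753 -0.00264301  0.12833843] [ 0.43351157 -0.02382133 -1.50965207]
[ 0.53875714 -0.00265079  0.12835635] [ 0.7045833   1.43206065 -0.76425879]
```

Call:
{"method": "arm_command", "body": {"commands": [[[0, 0, -1], 0, 1], [[0, 0, 0], 0, 1], [[0, 0, 0], 0, 0.1], [[0, 0, 0], 0, 0], [[0, 0, 0], 0, -0.1], [[0, 0, 0], 0, -0.2], [[0, 0, 0], 0, -0.25], [[0, 0, 0], 0, -0.25], [[0, 0, 0], 0, -0.25]]}}

```text
clock: 8.85
position: [0.5387, -0.0027, 0.1273]
tool_rot: [-3.142, -0.0, -0.146]
force: [-0.3, -0.8, -0.1]
grip_width: 0.0532
finger_force: 0.0
```

Now straight up, then over toward the poise, and look.

Call:
{"method": "arm_command", "body": {"commands": [[[0, 0, 5], 0, -0.25], [[0, 0, 15], 0, -0.25], [[0, 0, 30], 0, -0.25], [[0, 0, 40], 0, -0.25], [[0, 0, 30], 0, -0.25], [[3, 25, 0], 0, -0.25], [[3, 25, 0], 0, -0.25], [[0, 0, 0], 0, -0.25], [[0, 0, 0], 0, -0.25], [[0, 0, 0], 0, -0.25], [[0, 0, 0], 0, -0.25], [[0, 0, 0], 0, -0.25], [[0, 0, 0], 0, -0.25], [[0, 0, 0], 0, -0.25]]}}

```text
clock: 10.25
position: [0.5447, 0.0471, 0.2473]
tool_rot: [-3.142, 0.0, -0.147]
force: [-0.2, -0.6, -0.7]
grip_width: 0.0531
finger_force: 0.0
```

```bash
python3 - <<'E'
from h import *
import pickle
s=bot.observe();print(s['position'],s['tool_rot'],s['force'])
F={n:look(n) for n in('wrist','top','scene')}; pickle.dump(F,open('F3.pkl','wb'))
a=F['wrist']['image'][60:360]
s_=cv2.resize(F['scene']['image'][170:370,200:350],None,fx=3,fy=3,interpolation=cv2.INTER_CUBIC)
t=cv2.resize(F['top']['image'][160:240,160:315],(350,181),interpolation=cv2.INTER_CUBIC)
W=cv2.resize(F['wrist']['image'],(350,262))
g=np.zeros((600,800,3),np.uint8);g[:,:450]=s_;g[:181,450:]=t;g[200:462,450:]=W
cv2.imwrite('pics/g3.png',np.clip(g*1.4,0,255).astype(np.uint8)[:,:,::-1])
E
```

```text
[0.54472848 0.04714334 0.24728692] [-3.14155767e+00  3.23774724e-05 -1.46509045e-01] [-0.16152117 -0.63543992 -0.74437408]
```

View pics/g3.png

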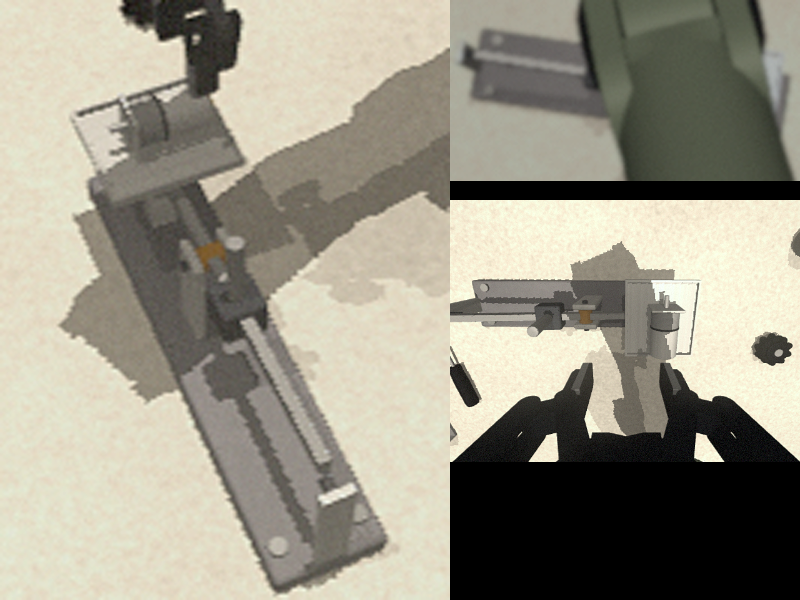

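The motor stands in the pan. The stem's bright top is at scene crop (235,243) and at about (133,210) in the wrist view. The beam tip is up at scene crop (323,462).

```bash
python3 - <<'E'
from h import *
import pickle
F=pickle.load(open('F3.pkl','rb')); w,sc=F['wrist'],F['scene']
print('stem top',ray(w,133,210,.176),ray(sc,278.3,251,.176))
W=lambda u,v,z:ray(w,(u-450)*1.6,(v-200)*1.6,z)
c=[W(626,281,.125),W(698,282,.125),W(690,354,.125)]
print('pan',c,'mid',(c[0]+c[2])/2)
print('motor plate top',W(664,309,.163),'rear top',W(663,358,.161))
E
```

```text
stem top [0.5698447  0.15148683 0.176     ] [0.56916719 0.15514851 0.176     ]
pan [array([0.60590276, 0.03814941, 0.125     ]), array([ 0.59073878, -0.05515403,  0.125     ]), array([ 0.48807108, -0.04009706,  0.125     ])] mid [ 0.54698692 -0.00097382  0.125     ]
motor plate top [ 0.57053637 -0.00175774  0.163     ] rear top [0.50614347 0.00475136 0.161     ]
```

Call:
{"method": "arm_command", "body": {"commands": [[[5, 26, 0], 0, -0.25], [[7, 30, 0], 0, -0.25], [[7, 30, 0], 0, -0.25], [[6, 20, -10], 0, -0.25], [[0, 0, -30], 0, -0.25], [[0, 0, -25], 0, -0.25], [[0, 0, -12], 0, -0.25], [[0, 0, 0], 0, -0.25]]}}

```text
clock: 11.2
position: [0.5691, 0.153, 0.1691]
tool_rot: [3.141, 0.002, -0.146]
force: [0.6, -0.5, -0.1]
grip_width: 0.0533
finger_force: 0.0
```

```bash
cat >> h.py <<'E'
U=np.array([.147,.989]); PIV=np.array([.5605,.106])
def pt(s,h,th): # beam-frame point: s along, h above centre line, tilt th
    p=PIV+U*(s*np.cos(th)-h*np.sin(th)); return np.r_[p,.1+s*np.sin(th)+h*np.cos(th)]
E
python3 - <<'E'
from h import *
import pickle
s=bot.observe();print(s['position'],s['force'])
a=pickle.load(open('F.pkl','rb'))['scene']; b=pickle.load(open('F3.pkl','rb'))['scene']; c=look('scene')
for th in(-.08,-.03,0,.03,.08): print(th,proj(a,pt(200,7,th)/1) if 0 else proj(a,pt(.2,.007,th)),proj(a,pt(.15,.007,th)))
print('post',proj(a,np.r_[PIV+U*.215,.114]))
g=np.hstack([cv2.resize(x['image'][270:350,250:320],None,fx=3.8,fy=3.8,interpolation=cv2.INTER_CUBIC) for x in(a,b,c)])
g2=cv2.resize(c['image'][190:290,220:360],None,fx=2.9,fy=2.9)
o=np.zeros((600,800,3),np.uint8);o[:g.shape[0],:g.shape[1]]=g[:,:800];o[305:305+g2.shape[0],:g2.shape[1]]=g2[:295]
wr=look('wrist')['image'];o[305:585,410:783]=cv2.resize(wr,(373,280))
cv2.imwrite('pics/g4.png',np.clip(o*1.4,0,255).astype(np.uint8)[:,:,::-1])
E
```

```text
[0.56913288 0.15303315 0.16912286] [ 0.64686336 -0.51774909 -0.14195952]
-0.08 [308.07523465 329.68178743] [297.77827113 308.8496578 ]
-0.03 [308.38539653 327.49702111] [297.92661952 307.10120066]
0 [308.52171046 326.06974972] [297.97955944 305.97256095]
0.03 [308.61982553 324.55581349] [298.00503012 304.78508427]
0.08 [308.69672143 321.84201433] [297.98563489 302.67742949]
post [312.02285235 330.7379032 ]
```

View pics/g4.png

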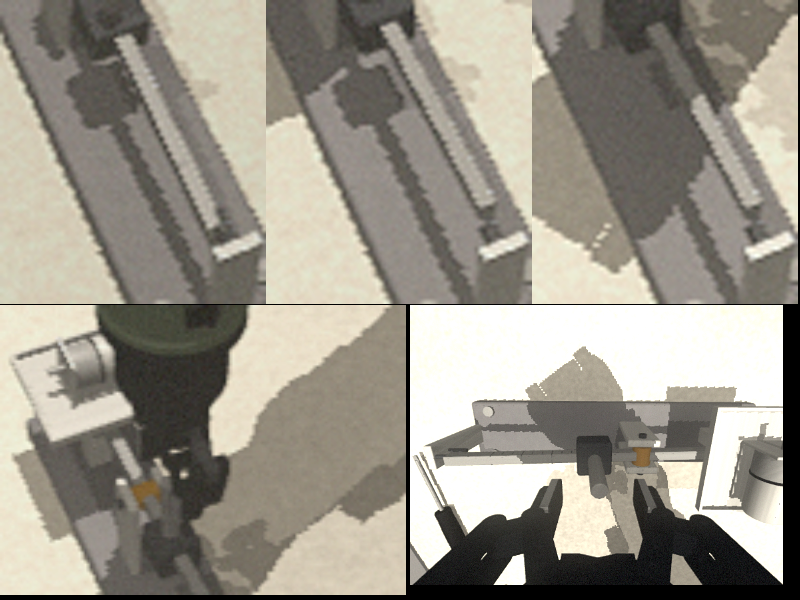

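The tip sits at crop (213,228) in the initial tip-low picture and at (222,205) in the present tip-up one. The wrist view shows the stem centred between the open fingers. I'll descend and nudge outward.

Call:
{"method": "arm_command", "body": {"commands": [[[0, 0, -12], 0, -0.25], [[0, 0, -12], 0, -0.1], [[0, 0, -10], 0, 0.1], [[0, 0, 0], 0, 0.2], [[0, 0, 0], 0, 0.2], [[0.5, 3, 0], 0, 0.2], [[0.5, 3, 0], 0, 0.2], [[0.5, 2, 0], 0, 0.2], [[0.3, 2, 0], 0, 0.2], [[0.3, 2, 0], 0, 0.2]]}}

```text
clock: 12.3
position: [0.5719, 0.1653, 0.1363]
tool_rot: [3.141, -0.0, -0.146]
force: [-0.3, -2.0, 0.5]
grip_width: 0.0341
finger_force: 0.7
```

Call:
{"method": "arm_command", "body": {"commands": [[[0.3, 2, 0], 0, 0.2], [[0.3, 2, 0], 0, 0.2], [[0.3, 2, 0], 0, 0.2], [[0.3, 2, 0], 0, 0.2], [[0.3, 2, 0], 0, 0.2], [[0.3, 2, 0], 0, 0.2], [[0.3, 2, 0], 0, 0.2], [[0.3, 2, 0], 0, 0.2], [[0.3, 2, 0], 0, 0.2], [[0.3, 2, 0], 0, 0.2], [[0, 0, 0], 0, 0.2], [[-0.5, -4, 0], 0, 0.2], [[-0.5, -3, 0], 0, 0.2], [[0, 0, 0], 0, 0.2]]}}

```text
clock: 13.7
position: [0.5738, 0.1775, 0.1363]
tool_rot: [3.141, -0.0, -0.147]
force: [-0.3, 0.3, 0.5]
grip_width: 0.0342
finger_force: 0.0
```

```bash
cat >> h.py <<'E'
def tip(img):
    """sub-pixel end of the light bar in the scene view: gradient along columns strip near tip"""
    g=cv2.cvtColor(img,cv2.COLOR_RGB2GRAY).astype(float); return g[312:340,298:314]
E
python3 - <<'E'
from h import *
import pickle
s=bot.observe();print(s['position'],s['force'])
a=pickle.load(open('F.pkl','rb'))['scene']; b=pickle.load(open('F3.pkl','rb'))['scene']; c=look('scene')
pickle.dump(c,open('c1.pkl','wb'))
for x in(a,b,c): print(tip(x['image'])[:,::1].astype(int).__str__().replace('\n ','\n'),'\n')
E
```

```text
[0.57381829 0.17752587 0.13633436] [-0.27341812  0.31082258  0.52411395]
[[116 119 115  93  81  87  84  90  97  96  88  81 126 151 149 150]
[118 121 130 112  84  83  89  96  98  96  94  92 115 140 149 148]
[127 125 124 113  94  86  85  90  95  95  96  89  91 132 146 147]
[130 125 123 132 110  83  83  84  92  96  95  92  92 129 145 148]
[110 125 125 125 107  86  82  81  87  93  95  91  89  94 134 147]
[105 129 124 124 130 108  80  86  84  91  95  94  95  95 120 142]
[ 63 110 127 124 125 106  85  81  80  91  94  95  96  93  99 134]
[ 67 107 129 124 124 130 113  83  87  84  93  97  96  98  87 126]
[ 66  63 112 129 124 124 106  84  83  82  86  95  94  95  91  94]
[ 87  61 106 128 126 126 128 107  83  84  85  90  97  95  95  85]
[ 89  70  66 108 127 127 122 107  83  86  85  90  95  91  93  92]
[ 94  85  64 111 130 124 123 130 107  84  85  90  97  95  95  96]
[ 93  88  65  65 112 127 121 128 102  79  76  82  91  96  96  94]
[ 92  95  79  59 108 131 125 125 102  62  60  76  85  92  98  95]
[ 97  95  84  69  68 113 126 126 109  74  65  78  84  93  95  96]
[ 94  93  93  74  56 111 133 125 127
[... 3826 characters left out ...]
07 105  90  71  69  67  72  88  98  93]
[108 107 104 111 107 107 106  92  64  48  73  76  72  89 100  98]
[107 105 104 109 109 110 107 108  83  50  72  75  69  70  85  96]
[108 102 110 105 110 110 110 105  93  63  65  74  76  80  92 121]
[ 93 109 106 106 105 105 107 108 108  80  51  80 112 156 172 169]
[ 93 110 106 102 107 105 103 107 112 106 108 151 171 167 168 169]
[ 93 107 105 103 106 108 107  93 155 174 169 166 165 169 168 170]
[ 67  95 107 108 107 105 105  97 146 169 169 169 167 168 143  93]
[ 70  96 110 109 106 108 108  97  85 147 172 171 138  83  76  76]
[ 67  66  97 105 105 107 103  94  82 117 105  73  75  78  78  76]
[ 72  70  66  92 106 107 108 100  84  80  77  82  79  80  80  81]]
```

The beam still rests on its tip-up stop, because the tip pattern is identical to the earlier one. I'll push 12 mm farther.

Call:
{"method": "arm_command", "body": {"commands": [[[0.5, 3, 0], 0, 0.2], [[0.5, 3, 0], 0, 0.2], [[0.3, 2, 0], 0, 0.2], [[0.3, 2, 0], 0, 0.2], [[0.3, 2, 0], 0, 0.2], [[0.3, 2, 0], 0, 0.2], [[0.3, 2, 0], 0, 0.2], [[0.3, 2, 0], 0, 0.2], [[0, 1, 0], 0, 0.2], [[0, 0, 0], 0, 0.2], [[-0.5, -4, 0], 0, 0.2], [[-0.5, -4, 0], 0, 0.2], [[0, 0, 0], 0, 0.2], [[0, 0, 0], 0, 0.2], [[0, 0, 0], 0, 0.2], [[0, 0, 0], 0, 0.2], [[0, 0, 0], 0, 0.2], [[0, 0, 0], 0, 0.2], [[0, 0, 0], 0, 0.2], [[0, 0, 0], 0, 0.2]]}}

```text
clock: 15.75
position: [0.5756, 0.1893, 0.1363]
tool_rot: [-3.142, 0.0, -0.146]
force: [0.6, 1.1, 0.1]
grip_width: 0.0342
finger_force: 0.0
```

```bash
cat >> h.py <<'E'
import pickle
def edge(img):
    g=tip(img); xs=[]
    for r in g[2:10]:
        j=int(np.argmax(np.convolve(r[:13],np.ones(4),'valid')))+1
        while j>0 and r[j]>94: j-=1
        xs.append(j+(94-r[j])/(r[j+1]-r[j]))
    return np.mean(xs)
def endrow(img):  # row where the light bar ends, following its axis
    g=tip(img); w=[g[i,2:11].max() for i in range(28)]
    i=8
    while i<22 and w[i]>100: i+=1
    return 312+i-1+(w[i-1]-100)/(w[i-1]-w[i])
def theta(img):
    a=pickle.load(open('F.pkl','rb'))['scene']['image']; b=pickle.load(open('F3.pkl','rb'))['scene']['image']
    out=[]
    for f in(edge,endrow): out.append(round(-.08+.16*(f(img)-f(a))/(f(b)-f(a)),4))
    return out
E
python3 - <<'E'
from h import *
s=bot.observe();print(s['position'],s['force'])
c=look('scene');pickle.dump(c,open('c2.pkl','wb'))
c1=pickle.load(open('c1.pkl','rb'));F=pickle.load(open('F.pkl','rb'))['scene'];F3=pickle.load(open('F3.pkl','rb'))['scene']
for x in(F,F3,c1,c): print(edge(x['image']),endrow(x['image']),theta(x['image']))
E
```

```text
[0.57562217 0.18930797 0.13627984] [0.57433537 1.07053747 0.13008106]
3.3594451078303664 329.94594594594594 [np.float64(-0.08), np.float64(-0.08)]
4.063538876903238 329.0 [np.float64(0.08), np.float64(0.08)]
3.9630739283449423 331.0 [np.float64(0.0572), np.float64(-0.2583)]
3.965628646396212 324.0 [np.float64(0.0578), np.float64(0.9257)]
```

```bash
cat >> h.py <<'E'
def edge(img):   # dark-to-light crossing on the bar's left flank, rows 312..322, with the slope removed
    g=cv2.GaussianBlur(cv2.cvtColor(img,cv2.COLOR_RGB2GRAY).astype(np.float32),(0,0),.6); xs=[]
    for v in range(308,321):
        e=291+ (v-308)*.52           # around the flank
        lo,hi=int(e),int(e)+11
        r=g[v,lo:hi+1]; d=r[2:]-r[:-2]; j=int(np.argmax(d))
        w=np.clip(d[max(j-1,0):j+2],0,None); xs.append(lo+1+j+np.dot(w,np.arange(max(j-1,0),max(j-1,0)+len(w))-j)/w.sum()-(v-308)*.52)
    return np.median(xs),np.round(xs,1)
def endrow(img):
    g=cv2.cvtColor(img,cv2.COLOR_RGB2GRAY).astype(float)
    # sample along the bar axis
    return None
def theta(img):
    e=[edge(pickle.load(open(f'{n}.pkl','rb'))['scene']['image'])[0] for n in('F','F3')]
    return -.08+.16*(edge(img)[0]-e[0])/(e[1]-e[0])
E
python3 - <<'E'
from h import *
c=pickle.load(open('c2.pkl','rb'))
c1=pickle.load(open('c1.pkl','rb'));F=pickle.load(open('F.pkl','rb'))['scene'];F3=pickle.load(open('F3.pkl','rb'))['scene']
for x in(F,F3,c1,c): print(edge(x['image']),theta(x['image']))
print(tip(c['image']).astype(int)[6:20])
E
```

```text
(np.float64(293.6714283699456), array([293.9, 293.7, 293.8, 293.6, 293.8, 293.8, 293.8, 293.5, 293.7,
       293.5, 293.7, 293.4, 293.6])) -0.08
(np.float64(297.3042399761982), array([297.2, 297.3, 297. , 297.3, 297.1, 297.3, 297.2, 297.4, 297.7,
       297.5, 297.7, 297.5, 297.6])) 0.08
(np.float64(297.0721391738859), array([297. , 296.8, 296.8, 297.2, 296.9, 297.2, 296.8, 297.2, 297.1,
       297.3, 297.1, 297.2, 297.5])) 0.06977757935312424
(np.float64(297.1563286540084), array([296.9, 299.6, 298.8, 297.7, 296.9, 297.2, 296.9, 297.2, 297.1,
       297.2, 297.1, 297.2, 297. ])) 0.07348553844365859
[[ 69  66  65  66  75 115 130 128 126 123 101  93  94  98 108 149]
 [ 69  66  70  65  63 110 130 127 129 131 110  97  95 104  95 144]
 [ 69  70  71  66  64  73 116 130 130 129 148 124  95  93 100 105]
 [ 69  69  65  66  69  64 118 138 127 129 125 112  94  95  93  92]
 [ 69  71  70  68  69  65  71 105 127 131 130 130 115  95  94  98]
 [ 69  68  69  68  70  80  76 117 134 131 134 111  88  91  95  97]
 [ 67  72  68  68  69  82  77  65 100  90  64  57  82  91  95  94]
 [ 68  71  69  69  99 111  96  78  65  68  61  65  88  96  96  95]
 [ 70  65  66  67  94 106 105  80  67  70  71  71  92  98  98  94]
 [ 67  69  69  75  94 110 106  99  79  67  66  71  91  96  98  96]
 [ 72  67  99 112 110 107 109 107 110  91  74  87  97  95  98  96]
 [ 69  64  94 106 109 107 106 105  92  73  67  68  70  89  97  96]
 [ 72  68  92 111 108 108 109  90  62  48  74  74  69  88  98  99]
 [ 93 108 110 109 107 106 106 109  81  55  74  71  69  71  84  97]]
```

Still at the stop. I'll push 10 mm more.

Call:
{"method": "arm_command", "body": {"commands": [[[0.5, 3, 0], 0, 0.2], [[0.5, 3, 0], 0, 0.2], [[0.3, 2, 0], 0, 0.2], [[0.3, 2, 0], 0, 0.2], [[0.3, 2, 0], 0, 0.2], [[0.3, 2, 0], 0, 0.2], [[0.3, 2, 0], 0, 0.2], [[0.3, 2, 0], 0, 0.2], [[0, 0, 0], 0, 0.2], [[-0.5, -4, 0], 0, 0.2], [[-0.5, -4, 0], 0, 0.2], [[0, 0, 0], 0, 0.2], [[0, 0, 0], 0, 0.2], [[0, 0, 0], 0, 0.2], [[0, 0, 0], 0, 0.2], [[0, 0, 0], 0, 0.2], [[0, 0, 0], 0, 0.2], [[0, 0, 0], 0, 0.2], [[0, 0, 0], 0, 0.2], [[0, 0, 0], 0, 0.2]]}}

```text
clock: 17.8
position: [0.5774, 0.1993, 0.1363]
tool_rot: [-3.142, -0.0, -0.146]
force: [0.7, -0.4, 0.1]
grip_width: 0.0342
finger_force: 0.0
```

```bash
python3 - <<'E'
from h import *
s=bot.observe();print(s['position'],s['force'],(s['position'][:2]-PIV)@U)
c=look('scene');w=look('wrist');pickle.dump((c,w),open('c3.pkl','wb'))
print(edge(c['image']),theta(c['image']))
o=np.zeros((420,800,3),np.uint8); o[:,:400]=cv2.resize(c['image'][200:350,210:353],(400,420)); o[:300,400:]=cv2.resize(w['image'],(400,300))
cv2.imwrite('pics/g5.png',np.clip(o*1.4,0,255).astype(np.uint8)[:,:,::-1])
E
```

```text
[0.57744234 0.19930532 0.13628561] [ 0.74797261 -0.36397291  0.08662367] 0.09476948511826441
(np.float64(295.89087899421895), array([295. , 296.4, 295.9, 295.6, 295.7, 295.4, 296. , 298. , 297.7,
       296.5, 295.8, 296. , 295.6])) 0.017751311758787233
```

View pics/g5.png

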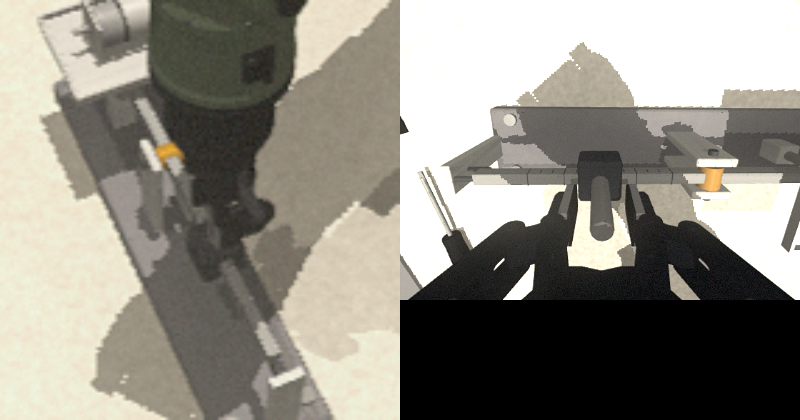

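The beam has left the stop and is near level, with the stem free between the fingers. I'll lift off, retreat to the earlier reference pose to clear the shadow, and measure.

Call:
{"method": "arm_command", "body": {"commands": [[[0, 0, 5], 0, 0.2], [[0, 0, 20], 0, 0.2], [[0, 0, 35], 0, 0.2], [[0, 0, 40], 0, 0.2], [[0, 0, 11], 0, 0.2], [[-6, -32, 0], 0, 0.2], [[-6, -40, 0], 0, 0.2], [[-6, -40, 0], 0, 0.2], [[-8, -40, 0], 0, 0.2], [[-7, 0, 0], 0, 0.2], [[0, 0, 0], 0, 0.2], [[0, 0, 0], 0, 0.2], [[0, 0, 0], 0, 0.2], [[0, 0, 0], 0, 0.2], [[0, 0, 0], 0, 0.2], [[0, 0, 0], 0, 0.2], [[0, 0, 0], 0, 0.2], [[0, 0, 0], 0, 0.2]]}}

```text
clock: 19.7
position: [0.5444, 0.0473, 0.2473]
tool_rot: [-3.142, 0.0, -0.146]
force: [-0.2, 0.5, 0.3]
grip_width: 0.0343
finger_force: 0.0
```

```bash
python3 - <<'E'
from h import *
s=bot.observe();print(s['clock'],s['position'],s['force'])
for i in range(3):
  c=look('scene');e=edge(c['image']);print(e,theta(c['image']))
w=look('wrist')
pickle.dump((c,w),open('c4.pkl','wb'))
A,B=[pickle.load(open(n+'.pkl','rb'))['scene'] for n in('F','F3')]
o=np.zeros((600,800,3),np.uint8)
for i,x in enumerate((A,c,B)): o[:300,266*i:266*i+262]=cv2.resize(x['image'][275:345,255:316],(262,300),interpolation=cv2.INTER_CUBIC)
o[300:,:400]=cv2.resize(w['image'],(400,300)); o[300:,400:]=cv2.resize(c['image'][180:330,190:390],(400,300))
cv2.imwrite('pics/g6.png',np.clip(o*1.4,0,255).astype(np.uint8)[:,:,::-1])
E
```

```text
19.7 [0.54443193 0.04733291 0.24728402] [-0.17214209  0.47501083  0.29625981]
(np.float64(295.99792091002666), array([295.9, 296.2, 296. , 296.2, 295.9, 296.2, 296. , 296.2, 296. ,
       296.2, 295.9, 296.1, 295.9])) 0.022465761167547282
(np.float64(296.000491115464), array([296. , 296.2, 296. , 296.2, 296. , 296.2, 296. , 296.2, 295.9,
       296.1, 295.9, 296.1, 295.9])) 0.02257896078110999
(np.float64(295.99775178961625), array([296. , 296.3, 296. , 296.2, 295.9, 296.2, 296. , 296.2, 296. ,
       296.1, 295.9, 296.1, 295.9])) 0.022458312593660185
```

View pics/g6.png

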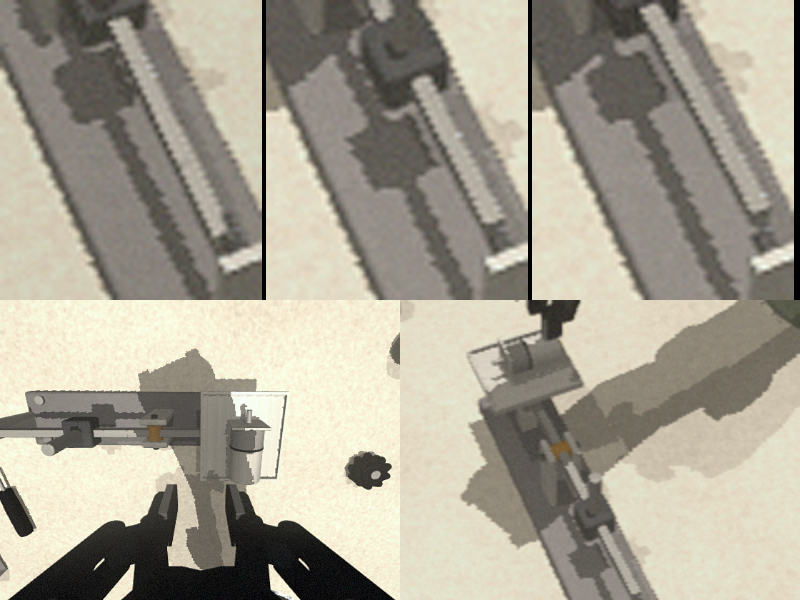

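The beam rests slightly tip-up, at about 0.022–0.028 rad. The middle crop has the tip between the two extreme states. One more nudge of about 2.5 mm should level it.

Call:
{"method": "arm_command", "body": {"commands": [[[7, 8, 0], 0, 0.2], [[6, 40, 0], 0, 0.2], [[6, 40, 0], 0, 0.2], [[7, 40, 0], 0, 0.2], [[6.5, 20, 0], 0, 0.2], [[0, 0, 0], 0, 0.2], [[0, 0, -40], 0, 0.2], [[0, 0, -35], 0, 0.2], [[0, 0, -25], 0, 0.2], [[0, 0, -11], 0, 0.2], [[0, 0, 0], 0, 0.2], [[0.4, 3, 0], 0, 0.2], [[0.4, 3, 0], 0, 0.2]]}}

```text
clock: 21.2
position: [0.5785, 0.2018, 0.1378]
tool_rot: [-3.14, -0.002, -0.146]
force: [0.6, -0.2, -0.2]
grip_width: 0.034
finger_force: 0.0
```

Call:
{"method": "arm_command", "body": {"commands": [[[0.2, 2, 0], 0, 0.2], [[0.2, 2, 0], 0, 0.2], [[0.2, 2, 0], 0, 0.2], [[0.2, 1.5, 0], 0, 0.2], [[0, 1, 0], 0, 0.2], [[0, 0, 0], 0, 0.2], [[-0.5, -4, 0], 0, 0.2], [[-0.5, -4, 0], 0, 0.2], [[0, 0, 0], 0, 0.2], [[0, 0, 5], 0, 0.2], [[0, 0, 20], 0, 0.2], [[0, 0, 35], 0, 0.2], [[0, 0, 40], 0, 0.2], [[0, 0, 11], 0, 0.2], [[-6, -34, 0], 0, 0.2], [[-6, -40, 0], 0, 0.2], [[-6, -40, 0], 0, 0.2], [[-8, -40, 0], 0, 0.2], [[-7, 0, 0], 0, 0.2], [[0, 0, 0], 0, 0.2]]}}

```text
clock: 23.2
position: [0.5441, 0.0472, 0.2476]
tool_rot: [-3.141, -0.0, -0.148]
force: [0.6, 0.8, 0.3]
grip_width: 0.0345
finger_force: 0.0
```

Call:
{"method": "arm_command", "body": {"commands": [[[0, 0, 0], 0, 0.2], [[0, 0, 0], 0, 0.2], [[0, 0, 0], 0, 0.2], [[0, 0, 0], 0, 0.2], [[0, 0, 0], 0, 0.2], [[0, 0, 0], 0, 0.2], [[0, 0, 0], 0, 0.2], [[0, 0, 0], 0, 0.2]]}}

```text
clock: 24.0
position: [0.5445, 0.0478, 0.2473]
tool_rot: [-3.142, 0.0, -0.146]
force: [-0.2, -0.7, -0.5]
grip_width: 0.034
finger_force: 0.0
```

```bash
python3 - <<'E'
from h import *
s=bot.observe();print(s['clock'],s['position'],s['force'])
for i in range(2):
  c=look('scene');e=edge(c['image']);print(e,theta(c['image']), (e[0]-293.671)/3.633)
pickle.dump(c,open('c5.pkl','wb'))
print(tip(c['image']).astype(int)[6:24])
E
```

```text
24.0 [0.54453008 0.04779091 0.24729301] [-0.24853187 -0.72173734 -0.47383952]
(np.float64(296.03850569594783), array([295.9, 296.5, 296. , 296.2, 295.9, 296.2, 296. , 296.2, 295.9,
       296.1, 295.9, 296.1, 296. ])) 0.02425323777002529 0.6516668582295186
(np.float64(295.9917706020012), array([296. , 296.3, 296. , 296.2, 295.9, 296.2, 296. , 296.1, 295.9,
       296.1, 296. , 296.1, 296. ])) 0.02219488301840883 0.6388028081478757
[[102  88  58 105 127 127 129 124 100  81  90  90  98  99 102 144]
 [108  90  73  67 113 128 123 127 118 100  93  91 101 103  97 137]
 [ 99 103  96  70 105 126 127 127 127 106  91  91  92 102 101 104]
 [100 103  93  75  67 104 119 127 126 117  98  93  91  98 105  92]
 [103 104 102  95  72 116 134 129 125 126 109  94  92  93  99 101]
 [103 101 104  94  74  69 110 128 126 126 141 122  94  92  97 104]
 [102 102 104 101  91  75 112 132 128 127 126 107  90  96  89  98]
 [103  99 102 105  93  73  69 118 131 127 127 133 111  97  92  99]
 [102 103 104 103 105  92  71 112 132 121 104  81  83  92  93  90]
 [100 103 102 102 106 104  86  65  76  68  63  64  83  89  93  94]
 [102 104 105 100 101 102  93  72  65  61  66  83  94  94  95  92]
 [102 102 106 103 101 103 104  85  69  64  64  74  69  88  93  97]
 [105 103 102 105 103 104 102  94  73  55  70  73  71  82  94  95]
 [105 101 104 105 105 102 106 106  81  52  69  73  69  69  81  94]
 [103  99 102 102 102 104 105 102  90  64  64  71  71  79  89 114]
 [ 90 103 104 103 104 100 102 102 104  81  54  79 108 147 164 162]
 [ 92 102 100 102 102 101 101 102 103 100 101 144 163 161 161 161]
 [ 66  86 104 102 102 100 101  92 146 166 161 158 160 160 161 161]]
```

```bash
python3 - <<'E'
from h import *
c4=pickle.load(open('c4.pkl','rb'))[0]['image'];c5=pickle.load(open('c5.pkl','rb'))['image']
d=cv2.absdiff(c4,c5).max(2); ys,xs=np.where(d[180:345,200:330]>35);print(len(ys),(ys.min()+180,ys.max()+180,xs.min()+200,xs.max()+200) if len(ys) else '')
s=cv2.cvtColor(c4,7).astype(np.float32);t=cv2.cvtColor(c5,7).astype(np.float32)
for n,(r0,r1,q0,q1) in dict(poise=(255,300,265,305),tip=(300,332,285,315),pan=(190,250,220,285),base=(300,345,250,290)).items(): print(n,cv2.phaseCorrelate(s[r0:r1,q0:q1],t[r0:r1,q0:q1],cv2.createHanningWindow((q1-q0,r1-r0),5)))
E
```

```text
21 (np.int64(180), np.int64(304), np.int64(225), np.int64(329))
poise ((-0.03404294379956241, 0.5441339739774484), 0.9646916259659661)
tip ((0.015682014811513767, 0.0874729558658327), 0.9714714273810386)
pan ((0.027150136113760936, -0.03229769515561287), 0.9712319491086183)
base ((-0.018712273192655005, 0.5654875034541647), 0.9416843975914849)
```

The last nudge barely moved the weight, about 1 mm at most. I'll repeat with the end point 3 mm farther.

Call:
{"method": "arm_command", "body": {"commands": [[[7, 8, 0], 0, 0.2], [[6, 40, 0], 0, 0.2], [[6, 40, 0], 0, 0.2], [[7, 40, 0], 0, 0.2], [[6.5, 20, 0], 0, 0.2], [[0, 0, 0], 0, 0.2], [[0, 0, -40], 0, 0.2], [[0, 0, -35], 0, 0.2], [[0, 0, -25], 0, 0.2], [[0, 0, -11], 0, 0.2], [[0, 0, 0], 0, 0.2], [[0.4, 3, 0], 0, 0.2], [[0.4, 3, 0], 0, 0.2], [[0.2, 2, 0], 0, 0.2], [[0.2, 2, 0], 0, 0.2], [[0.2, 2, 0], 0, 0.2], [[0.2, 2, 0], 0, 0.2], [[0, 2, 0], 0, 0.2], [[0, 1, 0], 0, 0.2], [[0, 0, 0], 0, 0.2]]}}

```text
clock: 26.1
position: [0.5786, 0.2129, 0.1362]
tool_rot: [3.142, 0.0, -0.146]
force: [-0.9, 0.1, 0.5]
grip_width: 0.0339
finger_force: 0.0
```

Call:
{"method": "arm_command", "body": {"commands": [[[-0.5, -4, 0], 0, 0.2], [[-0.5, -4, 0], 0, 0.2], [[0, 0, 0], 0, 0.2], [[0, 0, 5], 0, 0.2], [[0, 0, 20], 0, 0.2], [[0, 0, 35], 0, 0.2], [[0, 0, 40], 0, 0.2], [[0, 0, 11], 0, 0.2], [[-6, -37, 0], 0, 0.2], [[-6, -40, 0], 0, 0.2], [[-6, -40, 0], 0, 0.2], [[-8, -40, 0], 0, 0.2], [[-7, 0, 0], 0, 0.2], [[0, 0, 0], 0, 0.2], [[0, 0, 0], 0, 0.2], [[0, 0, 0], 0, 0.2], [[0, 0, 0], 0, 0.2], [[0, 0, 0], 0, 0.2], [[0, 0, 0], 0, 0.2], [[0, 0, 0], 0, 0.2]]}}

```text
clock: 28.1
position: [0.5447, 0.0479, 0.2473]
tool_rot: [-3.142, 0.0, -0.146]
force: [0.3, 0.6, -0.6]
grip_width: 0.0342
finger_force: 0.0
```

```bash
python3 - <<'E'
from h import *
s=bot.observe();print(s['clock'],s['position'],s['force'])
for i in range(3):
  c=look('scene');e=edge(c['image']);print(e[0],theta(c['image']), (e[0]-293.671)/3.633)
pickle.dump(c,open('c6.pkl','wb'))
c4=pickle.load(open('c5.pkl','rb'))['image'];c5=c['image']
s=cv2.cvtColor(c4,7).astype(np.float32);t=cv2.cvtColor(c5,7).astype(np.float32)
for n,(r0,r1,q0,q1) in dict(poise=(255,300,265,305),tip=(300,332,285,315),pan=(190,250,220,285)).items(): print(n,cv2.phaseCorrelate(s[r0:r1,q0:q1],t[r0:r1,q0:q1],cv2.createHanningWindow((q1-q0,r1-r0),5)))
print(tip(c5).astype(int)[8:20])
E
```

```text
28.1 [0.54465565 0.04794532 0.24726054] [ 0.31987031  0.55777963 -0.63611426]
295.56849135410647 0.003552385965548424 0.5222932436296388
295.5536336920776 0.002898009636060739 0.5182036036547218
295.574912569498 0.0038351956936598097 0.5240607127712646
poise ((0.4257130390015078, 1.490744649848157), 1.100414947933621)
tip ((-0.28994609171635055, 0.5016799650737713), 0.9723904629548391)
pan ((-0.17598327941308156, -0.5481112881867105), 0.9176682765837069)
[[103  98  72  70 113 130 125 125 122 102  92  95  97 105 101 103]
 [103 103  92  68 116 134 126 127 129 104  91  91  93  97 103  91]
 [101 104  90  75  67 113 131 125 128 120  99  91  93  93 100 101]
 [103 103 104  92  72 115 134 129 126 129 111  92  93 102 105 105]
 [100 104 105  94  74  70 112 130 126 117 139 122  94  90  97 101]
 [104 102 103 106  95  73 114 134 104  67  77  80  88  92  94  97]
 [ 99 104 102 100 103  85  68 118 118  77  76 121 116  91  95  92]
 [104  99 102 102 106  93  71 115 137 101  67  61  82  92  90  93]
 [103 102 105 106 102 101  86  72  77  67  65  85  97  92  94  91]
 [103 105 104 103 106 102  94  73  64  65  67  67  71  82  94  91]
 [104 103 103 104 104 105 104  88  64  68  71  70  71  85  93  94]
 [103 102 102 107 104 101 105  97  77  49  71  71  66  69  82  94]]
```

The beam rests at about +0.004 to +0.01 rad. It is settled, with the hand clear and the motor standing in the pan, so I'm handing in.

```bash
python3 - <<'E'
from h import *
c=look('scene');print(theta(c['image'])); print(ticket.job_done())
E
```

```text
0.0052903495806844725
the job is handed in; nothing more can be done
None
```

The job is handed in, with no verdict returned: the gearmotor stands on its foot inside the pan, and the beam rests hands off at about +0.005 to +0.01 rad by my camera measurement (limit 0.03).

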